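# Ladle from the condiment pot to over the rice bowl

### The job

Pick up the small upright ladle from its white drip dish, dip its cup briefly into the one condiment pot without a lid until the cup is wholly below the pot's rim, then lift it out and bring it over the middle of the single rice bowl. Finish while still holding the ladle there, steady and level, with its cup about a hand's breadth above the bowl's rim: do not put it down or let go. Keep the ladle upright throughout and leave the pots, the bowl and the other things on the counter standing where they are.

Things in the scene. Friction and masses are not known exactly. Their poses are not given: they have to be found in the camera images.
- ladle_grip (a point): Small steel ladle, about 100 g, 180 mm tall, standing upright on its cup in the dish. This point: centre of its black grip, an upright bar 18 mm wide along its x, 10 mm thick along its y, 70 mm tall, on the ladle's centre line 145 mm above the cup's underside. z up the handle; squeeze along y from above. A bent 6 mm stem joins it to the cup's +x side. Yaw within 0.6 rad; weight varies.
- ladle_foot (a point): Centre of the underside of the ladle's cup, 145 mm straight below the grip centre. The cup is 42 mm across at its rim, 34 mm at the bottom, 30 mm tall. z axis: up along the handle.
- dish: Round white drip dish fixed to the counter, 80 mm across, 22 mm high, inner floor 5 mm above its origin; origin at the centre of its underside. The ladle stands in it within 6 mm of the middle. It and the bowl may be on either side.
- open_pot_rim (a point): The only condiment pot without a lid: loose straight-sided steel pot, 104 mm across outside at the rim, 98 mm inside (94 mm at the bottom), 85 mm high, inner floor 5 mm above the counter, two small wire ears sticking out 15 mm at the +x and -x sides. This point is the centre of its mouth, level with the rim. z up.
- lidded_pot0: Steel condiment pot of the same size with a domed lid and a round black knob, 108 mm across, 124 mm high in all; origin at the centre of its underside. Leave alone.
- lidded_pot1: A second, identical lidded pot; origin at the centre of its underside. Leave alone. The open pot and the two lidded pots stand in a row in any order, about 170 mm apart.
- bowl_rim (a point): Brown rice bowl standing alone, loose on the counter, 130 mm across, 60 mm high. This point is the centre of its mouth, level with the rim. z up.
- shaker: Small glass shaker with a steel cap, 44 mm across, 85 mm tall, loose; origin at the centre of its underside. Leave alone.
- spoon: Spoon lying loose on the counter nearer the robot; its origin lies at about its middle. Leave alone.
Mind the look-alikes: they are no part of the job. Leave any blue look-alike of the part that bears bowl_rim alone. There is more than one size of the dish; the job needs the smaller.

How it is judged (in metres and radians):
On the way, in this order (a step that is already met when the one before it is completed fails the run):
1. the ladle is lifted upright, clear of its dish, in the fingers (z of ladle_foot in the frame of dish above 0.03 m and angle between ladle_grip's own z axis and vertical below 0.35 rad and contact force between ladle and the fingers above 0.5 N), for 0.1 s.
2. the ladle's cup is wholly below the rim inside the open pot, held in the fingers (z of ladle_foot in the frame of open_pot_rim below -0.028 m and horizontal distance between ladle_foot and open_pot_rim below 0.042 m and contact force between ladle and the fingers above 0.5 N), for 0.1 s.
At the end, for the whole second after the job is handed in: The fingers still hold the ladle clear of everything else: cup's underside 35 to 160 mm above the bowl's rim, within 35 mm of its centre line, handle within 0.15 rad of upright, still (under 0.03 m/s, 0.3 rad/s); bowl and open pot upright and within 30 mm of their places (horizontal distance between ladle_foot and bowl_rim below 0.035 m and z of ladle_foot in the frame of bowl_rim between 0.035 and 0.16 m and angle between ladle_grip's own z axis and vertical below 0.15 rad and linear speed of ladle below 0.03 m/s and angular speed of ladle below 0.3 rad/s and contact force between ladle and the fingers above 0.5 N and contact force between ladle and bowl below 0.1 N and angle between each of bowl_rim, open_pot_rim's own z axis and vertical below 0.1 rad and distance of each of bowl_rim, open_pot_rim from where it was at the start of the episode below 0.03 m); the arm keeps its last pose, push and grip.
It fails at once if the ladle is tipped more than 0.5 rad (angle between ladle_grip's own z axis and vertical above 0.5 rad).
It fails at once if a pot, the bowl, the shaker or the spoon is pushed more than 30 mm from its place (distance of any of open_pot_rim, bowl_rim, lidded_pot0, lidded_pot1, shaker, spoon from where it was at the start of the episode above 0.03 m).
It also fails if it takes over 45 s, if anything falls off the work surface, if the arm or the gripper's body presses on something with over 40 N, if the wrist force passes 120 N, or if a joint passes its speed limit or range.

### The arm

A 6-joint arm with a two-finger parallel gripper is mounted at the origin on the work surface. World frame = base frame: x ahead of the robot, y to its left, z up, the work surface at z = 0. Lengths are in mm, angles in degrees, forces in N, time in s.
With the tool pointing down it reaches from about 300 to 850 mm from the base axis. Payload 4.2 kg.
Tool frame: the origin (TCP) lies between the finger pads; the fingertips stand 14 mm ahead of it and the grasp point (between the pads) lies 5 mm behind it (env.finger_overhang is the distance from the TCP to the fingertips, in mm); z points along the fingers, y is the line along which they close (so a half turn about z gives the same grasp; the last joint's range is limited). The gripper opens to 91 mm and grips with 3 to 60 N. Pads are 32 mm wide; open, the fingers measure 118 mm over their backs; the gripper's body (76 mm by 178 mm) begins 60 mm behind the grasp point.
Start: joints at [71.104, 18.312, 89.639, -0, 72.044, -1.146], TCP at [175.301, 547.642, 227.976] pointing down, gripper open.
Joint ranges: [-177.97, 177.97], [-48.28, 115.42], [12.27, 149.76], [-77.06, 257.06], [2.81, 150.46], [-146.56, 146.56]. Speed limits (degrees/s): [147.25, 147.25, 180, 180, 180, 180].

### API

Orientations are given as [roll, pitch, yaw] about the fixed x, y, z axes, in that order (R = Rz(yaw) Ry(pitch) Rx(roll)).
In Python, from workcell import status, cams, env, finder gives the robot as it stands.
- The arm moves only by the tool apply_moves, never from a script. Its argument "increments" is a list of rows, each a list of 7 numbers: the opening, from -1 (shut) to 1 (fully open), then the shift along the world's x, y, z in m, then the turn, a rotation vector about the world's x, y, z in degrees. In form: [[gripper, x, y, z, ax, ay, az], ...]. A call has 1 to 5 rows; each row shifts and turns the commanded pose from where the row before left it; what a row does not reach is not made up. A row lasts 1/12 s, in which the tool goes at most 41.7 mm and 7.16 degrees, less where a joint would pass 70% of its speed; a pose out of reach is approached as far as the arm can. A call with a gripper value outside its range is refused whole. The fingers move at their own pace and stop on an object; "newtons" is the grip in N (left out, the last holds). Time passes only in rows, so rows that do not move let the fingers close. It gives the time, the measured TCP pose, the force, the opening and the grip force at its end, in the units of the state.
- status.state(): the state, without advancing time (a new reading comes with each control period).
- cams.grab_frame(name): name is "side" or "top" or "wrist"; returns a dict with "color" (480x640x3 uint8, red, green, blue), "intrinsics" (3x3 intrinsics, pixels), "R" (3x3) and "t" (3): a world point X has camera coordinates R X + t. Camera axes: x right, y down, z forward; pixel columns grow to the right and rows downward; lengths in mm; the calibration is good to about 2 mm. The wrist camera is an equidistant fisheye: a pixel r from the principal point sees the ray r / f radians off the axis. A picture is of the moment at which its call begins. There is no depth.
- env.job_done(): hands the job in; it is judged then, once.
Trained networks look in the newest picture that a camera, given by its name, has taken for a name from the list of things; names that differ only in an ending like _2 or _b are one class to them, and where a whole thing is asked for, a point or a joint stands for the part that bears it (a point fixed in the world has none). Each returns a list of dicts, best first, with "score" (0 to 1); they miss things now and then, are a little off and sometimes report something else, mostly with a low value. They report only what shows in the picture. A call takes as long as a camera call. They do not tell look-alikes from the thing itself.
- finder.boxes_of(query, camera): "rect" ([left, top, width, height] in pixels, round what is visible of it).
- finder.trace(query, camera): "pixels" (480x640 bool, what is visible of it) and "rect" ([left, top, width, height] in pixels, round what is visible of it).
The state is a dict: "time_s": time; "qpos": joint angles; "qvel": joint speeds; "effort": joint torques, N m; "ee_pos": TCP position; "ee_rot": TCP orientation; "force": force on the tool from outside, world axes, zero at the start; "torque": the same for the moment, N m; "gripper_width": finger opening in mm; "gripper_force": force on a finger pad.
Only numpy, scipy, OpenCV 4.12 (cv2) and the standard library are available. Lean on these libraries where they do the work, as an engineer would, in place of code of your own. Each camera call takes 0.05 s, during which the arm holds its last target. There are 200 camera calls.

## Working session

There is one attempt and no reset: what is moved stays moved. The work goes in short steps, Python scripts to look and compute and a tool call to move; the robot and the scene stay as the last step left them, time stands still between calls to the robot, and variables do not carry over. Pictures are saved under pics/ and viewed, at most 10 in all, crops included, and the job is handed in when it is done.

Besides the shell and the picture viewer there is one more tool, called after "Emit:" as name(argument=value, ...) on one line, values as JSON. apply_moves: Moves the arm, as the interface text tells. Its arguments: {"type":"object","properties":{"increments":{"type":"array","items":{"type":"array","items":{"type":"number"}}},"newtons":{"type":"number"}},"required":["increments"]}

```bash
mkdir -p pics
cat > h.py <<'E'
import numpy as np,cv2
from workcell import status,cams,env,finder
def ray(f,u,v):
    K=f["intrinsics"];R=np.array(f["R"]);t=np.array(f["t"])
    d=R.T@np.linalg.inv(K)@np.array([u,v,1.]);return -R.T@t,d
def atz(f,u,v,z):
    c,d=ray(f,u,v);return c+d*(z-c[2])/d[2]
def proj(f,X):
    p=f["intrinsics"]@(np.array(f["R"])@np.array(X)+np.array(f["t"]));return p[:2]/p[2]
E
python3 - <<'E'
from h import *
for n in("top","side"):
    f=cams.grab_frame(n);cv2.imwrite(f"pics/{n}.png",f["color"][:,:,::-1])
    print(n,np.round(ray(f,320,240)[0]),np.round(f["intrinsics"][0,0]),np.round(f["R"],2).tolist())
    for q in"ladle_grip ladle_foot dish open_pot_rim lidded_pot0 bowl_rim shaker spoon".split():
        print(q,[(np.round(b["rect"]).tolist(),round(b["score"],2)) for b in finder.boxes_of(q,n)][:5])
E
```

```text
top [361.  -1. 735.] 440.0 [[0.17, -0.99, 0.0], [-0.96, -0.17, -0.23], [0.23, 0.04, -0.97]]
ladle_grip []
ladle_foot [([470.0, 301.0, 67.0, 24.0], 0.97)]
dish [([368.0, 240.0, 60.0, 64.0], 0.93), ([456.0, 291.0, 54.0, 49.0], 0.57)]
open_pot_rim [([192.0, 124.0, 70.0, 72.0], 0.61)]
lidded_pot0 [([297.0, 132.0, 70.0, 74.0], 0.95), ([382.0, 142.0, 74.0, 75.0], 0.63)]
bowl_rim [([107.0, 194.0, 81.0, 82.0], 0.83), ([159.0, 306.0, 86.0, 88.0], 0.64)]
shaker [([293.0, 227.0, 27.0, 34.0], 0.95)]
spoon [([279.0, 302.0, 101.0, 95.0], 0.95)]
side [ 462. -533.  808.] 573.0 [[1.0, -0.04, -0.01], [-0.04, -0.77, -0.63], [0.02, 0.63, -0.77]]
ladle_grip [([305.0, 407.0, 32.0, 72.0], 0.93)]
ladle_foot [([304.0, 408.0, 30.0, 68.0], 0.82)]
dish [([289.0, 433.0, 58.0, 43.0], 0.88), ([308.0, 329.0, 67.0, 68.0], 0.81), ([390.0, 235.0, 79.0, 80.0], 0.62)]
open_pot_rim [([378.0, 164.0, 62.0, 73.0], 0.7)]
lidded_pot0 [([391.0, 233.0, 79.0, 87.0], 0.96), ([408.0, 308.0, 81.0, 90.0], 0.96)]
bowl_rim [([288.0, 140.0, 68.0, 58.0], 0.77), ([201.0, 188.0, 71.0, 63.0], 0.59)]
shaker [([336.0, 250.0, 24.0, 49.0], 0.95)]
spoon [([218.0, 277.0, 80.0, 94.0], 0.97)]
```

View pics/top.png

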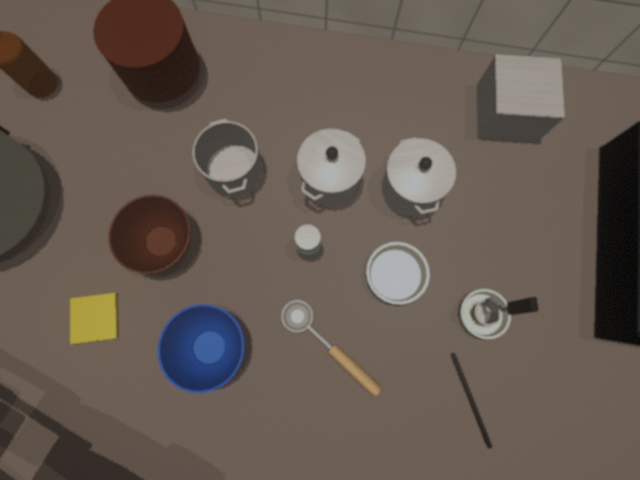

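View pics/side.png

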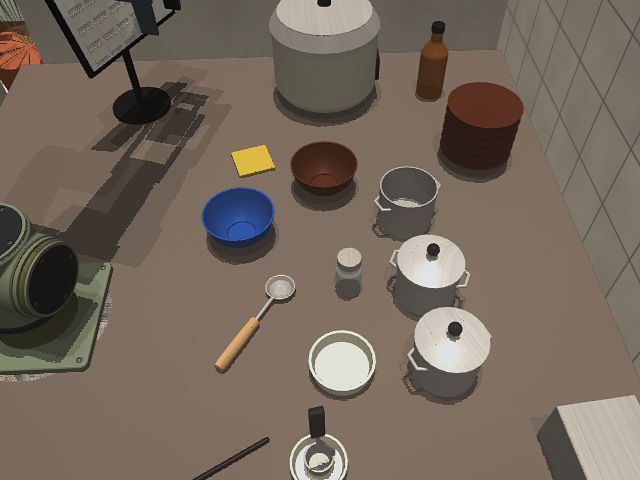

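Candidates (top view): the ladle stands in the small dish at (486,314), and the large dish at (398,273) is the decoy. The open pot is at (226,155); the lidded pots are at (331,160) and (421,170). The brown bowl is at (150,235), and the blue bowl at (201,348) is the decoy. The lying spoon at (330,345) could be mistaken for the ladle. I choose the ladle at (486,314) with its grip out at (523,305), the open pot at (226,155) and the brown bowl at (150,235).

Run:
```python
from h import *
ft=cams.grab_frame("top");fs=cams.grab_frame("side")
a=cv2.resize(ft["color"][270:350,440:550],None,fx=5,fy=5,interpolation=2)[:, :, ::-1][:400,:550]
b=cv2.resize(fs["color"][400:480,280:360],None,fx=5,fy=5,interpolation=2)[:,:,::-1]
c=np.hstack([a,b]);print(c.shape);cv2.imwrite("pics/crop.png",cv2.resize(c,(800,int(400*800/c.shape[1]))))
def fit(f,rect,H,r,z):  # refine circle centre (rim outline) by projected bbox
    from scipy.optimize import least_squares
    th=np.linspace(0,2*np.pi,60)
    def bb(p):
        P=np.array([proj(f,[p[0]+rr*np.cos(t),p[1]+rr*np.sin(t),zz]) for t in th for rr,zz in H])
        return np.r_[P.min(0),P.max(0)]
    l,t,w,h=rect;g=np.array([l,t,l+w,t+h])
    s=least_squares(lambda p:bb(p)-g,atz(f,l+w/2,t+h/2,z)[:2]);return np.round(s.x,1),np.round(s.fun,1)
S={"dish":[(40,22),(40,0)],"bowl_rim":[(65,60),(35,0)],"open_pot_rim":[(52,85),(50,0)],"shaker":[(22,85),(22,0)],"lidded_pot0":[(54,85),(50,0),(10,124)]}
for q,H in S.items():
  for n,f in(("top",ft),("side",fs)):
    for b in finder.boxes_of(q,n)[:3]:
        print(q,n,np.round(b["rect"]),*fit(f,b["rect"],H,0,H[0][1]))
```

```text
(400, 950, 3)
dish top [366. 243.  62.  63.] [ 493.6 -117.6] [ 5.6  6.5 -5.5 -6.2]
dish top [457. 290.  53.  51.] [ 449.9 -264.6] [-1.   0.2  1.  -0.2]
dish side [293. 433.  55.  47.] [ 458.3 -255.6] [-2.  -9.1  2.   8. ]
dish side [308. 327.  71.  69.] [ 499.1 -114. ] [ 9.3  8.1 -9.2 -6.7]
bowl_rim top [105. 193.  83.  85.] [479.9 286.8] [ 0.2  2.4 -0.2 -2.2]
bowl_rim top [158. 307.  84.  85.] [325.2 164.4] [-1.9 -2.8  1.9  2.5]
bowl_rim side [289. 142.  68.  59.] [483.2 276.5] [ 0.1  0.5 -0.1 -0.5]
bowl_rim side [202. 187.  69.  62.] [326. 161.] [-2.2 -0.7  2.2  0.4]
open_pot_rim top [191. 121.  70.  76.] [631.2 191.4] [-0.1 -0.5  0.2  0.5]
open_pot_rim side [376. 167.  67.  72.] [635.3 184.1] [ 3.2  0.  -3.   0.3]
shaker top [292. 224.  29.  37.] [512.8  36.8] [ 0.2 -0.7 -0.2  0.7]
shaker top [456. 291.  51.  50.] [ 445.2 -249.2] [ 1.3  8.5 -1.1 -9.3]
shaker side [337. 246.  24.  51.] [514.9  33.2] [-1.9 -0.6  1.7  0.5]
lidded_pot0 top [383. 139.  72.  77.] [ 651.4 -122.6] [-1.3 -0.1  1.2  0.1]
lidded_pot0 top [297. 132.  73.  74.] [642.3  16.2] [ 2.3 -1.9 -2.3  2.1]
lidded_pot0 side [392. 235.  77.  79.] [645.7  19.4] [ 3.7 -1.  -3.4  1.3]
lidded_pot0 side [215. 276.  82.  97.] [369.2 -63.2] [ 4.4  5.8 -4.7 -4.8]
lidded_pot0 side [408. 308.  80.  88.] [ 649.5 -124.9] [ 0.5 -0.8 -0.4  0.8]
```

View pics/crop.png

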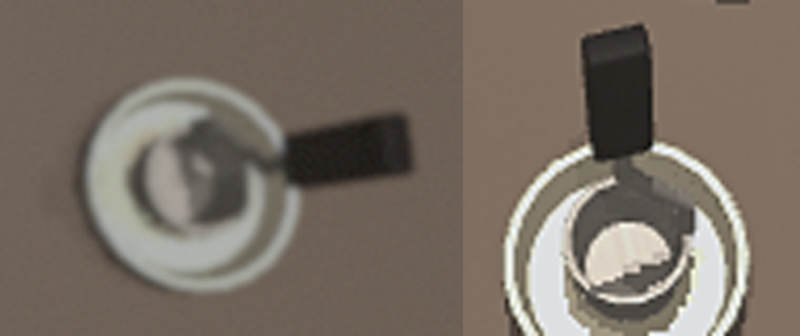

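The crop shows the upright black grip over the small dish, with its top face at about (534,305) in the top view and (316,410) in the side view. Next I fit its yaw and position from the edges.

Run:
```python
from h import *
from scipy.optimize import minimize
out=[]
fr={n:cams.grab_frame(n) for n in("top","side")}
M={}
for n,(x0,y0,x1,y1) in{"top":(500,280,560,330),"side":(290,395,350,442)}.items():
    g=fr[n]["color"].max(2).astype(float);m=np.zeros(g.shape,bool);m[y0:y1,x0:x1]=g[y0:y1,x0:x1]<62
    k,l,s,_=cv2.connectedComponentsWithStats(m.astype(np.uint8));m=l==1+np.argmax(s[1:,4]);M[n]=m
    print(n,s[1+np.argmax(s[1:,4])])
def sil(p,n):
    c,s=np.cos(p[2]),np.sin(p[2])
    P=[proj(fr[n],[p[0]+c*a-s*b,p[1]+s*a+c*b,z]) for a in(-9,9) for b in(-5,5) for z in(115,185)]
    im=np.zeros((480*4,640*4),np.uint8)
    h=cv2.convexHull(np.float32(P));cv2.fillConvexPoly(im,np.int32(h*4+2),1)
    return cv2.resize(im.astype(np.float32),(640,480),interpolation=cv2.INTER_AREA)
def cost(p,ns=("top","side")): return sum(np.abs(sil(p,n)-M[n]).sum()/M[n].sum() for n in ns)
for ns in(("top",),("side",),("top","side")):
  best=min((minimize(cost,[450,-262,y],args=(ns,),method="Nelder-Mead",options=dict(initial_simplex=[[450,-262,y],[456,-262,y],[450,-256,y],[450,-262,y+.3]])) for y in(-.5,-.2,.1,.4)),key=lambda r:r.fun)
  print(ns,np.round(best.x,2),best.fun)
print(status.state()["ee_rot"])
```

```text
top [507 298  31  16 385]
side [308 406  17  32 455]
('top',) [ 4.5446e+02 -2.6215e+02  3.3000e-01] 0.2064935064935065
('side',) [ 4.5526e+02 -2.6490e+02  8.0000e-02] 0.10961538461538461
('top', 'side') [ 4.5508e+02 -2.6414e+02  3.2000e-01] 0.41357392607392607
[ 1.79993681e+02 -1.97237476e-03  1.62252592e+02]
```

Emit:
apply_moves(increments=[[1, 0.03, -0.028, 0.012, 0, 0, -7], [1, 0.03, -0.028, 0.012, 0, 0, -7], [1, 0.03, -0.028, 0.012, 0, 0, -7], [1, 0.03, -0.028, 0.012, 0, 0, -7], [1, 0.03, -0.028, 0.012, 0, 0, -7]])

```text
time_s: 2.02
ee_pos: [322.4, 409.8, 287.1]
ee_rot: [180.0, -0.0, 126.9]
force: [0.9, 0.1, -0.3]
gripper_width: 91.1
gripper_force: 0.0
```

Emit:
apply_moves(increments=[[1, 0.02, -0.036, 0, 0, 0, -7], [1, 0.02, -0.036, 0, 0, 0, -7], [1, 0.02, -0.036, 0, 0, 0, -7], [1, 0.02, -0.036, 0, 0, 0, -7], [1, 0.02, -0.036, 0, 0, 0, -7]])

```text
time_s: 2.43
ee_pos: [422.0, 229.4, 286.7]
ee_rot: [180.0, -0.0, 91.9]
force: [-0.1, 0.1, 0.2]
gripper_width: 91.1
gripper_force: 0.0
```

Emit:
apply_moves(increments=[[1, 0.005, -0.04, 0, 0, 0, -7], [1, 0.005, -0.04, 0, 0, 0, -7], [1, 0.005, -0.04, 0, 0, 0, -7], [1, 0.005, -0.04, 0, 0, 0, -7], [1, 0.005, -0.04, 0, 0, 0, -7]])

```text
time_s: 2.85
ee_pos: [446.3, 29.3, 286.7]
ee_rot: [180.0, -0.0, 56.9]
force: [1.3, 0.2, -0.4]
gripper_width: 91.3
gripper_force: 0.0
```

Emit:
apply_moves(increments=[[1, 0, -0.04, 0, 0, 0, -7], [1, 0, -0.04, 0, 0, 0, -7], [1, 0, -0.04, 0, 0, 0, -7], [1, 0, -0.04, 0, 0, 0, -7], [1, 0, -0.04, 0, 0, 0, -7]])

```text
time_s: 3.27
ee_pos: [446.0, -170.8, 286.7]
ee_rot: [180.0, -0.0, 21.9]
force: [0.9, -0.4, -0.4]
gripper_width: 91.2
gripper_force: 0.0
```

Emit:
apply_moves(increments=[[1, 0.004, -0.03, 0, 0, 0, -6], [1, 0.005, -0.025, 0, 0, 0, -6], [1, 0, 0, 0, 0, 0, 0]])

```text
time_s: 3.52
ee_pos: [456.0, -228.2, 286.1]
ee_rot: [179.9, -0.0, 9.8]
force: [-0.8, 0.9, -0.3]
gripper_width: 90.9
gripper_force: 0.0
```

Run:
```python
from h import *
f=cams.grab_frame("wrist");cv2.imwrite("pics/w1.png",f["color"][:,:,::-1])
print(np.round(ray(f,320,240)[0]),f["intrinsics"],np.round(f["R"],3).tolist(),status.state()["ee_pos"],status.state()["ee_rot"])
print([(b["rect"],b["score"]) for b in finder.boxes_of("ladle_grip","wrist")])
```

```text
[ 521. -216.  443.] [[371.64829954   0.         323.4560791 ]
 [  0.         371.64829954 232.70584659]
 [  0.           0.           1.        ]] [[0.171, -0.985, 0.002], [-0.958, -0.166, 0.235], [-0.231, -0.043, -0.972]] [ 455.55376582 -225.76583487  286.0244561 ] [-1.79996616e+02  2.00641742e-02  1.00761898e+01]
[([334.5, 188.5, 42.5, 67.5], 0.76)]
```

View pics/w1.png

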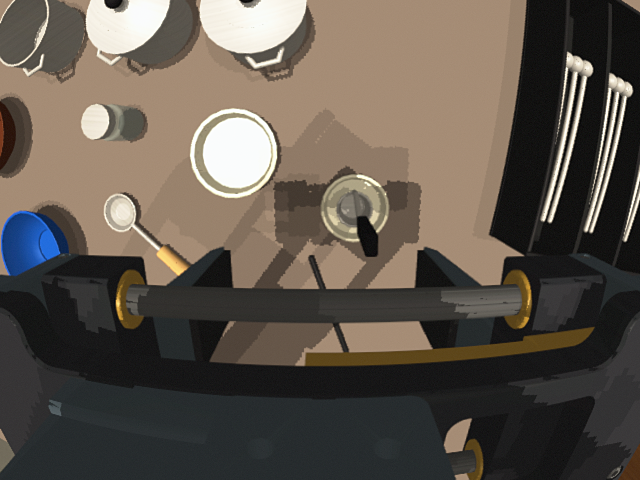

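The wrist view shows the grip at about (368,237) over the small dish at (354,208), right of centre between the fingers. I fit its silhouette from here.

```bash
cat >> h.py <<'E'
def wproj(f,X):
    c=np.array(f["R"])@np.array(X)+np.array(f["t"]);K=f["intrinsics"];r=np.hypot(c[0],c[1])
    a=np.arctan2(r,c[2]);return np.array([K[0,2]+K[0,0]*a*c[0]/r,K[1,2]+K[1,1]*a*c[1]/r])
def wunproj(f,u,v,z):
    K=f["intrinsics"];d=np.array([u-K[0,2],v-K[1,2]])/K[0,0];a=np.hypot(*d)
    R=np.array(f["R"]);w=R.T@np.r_[d/a*np.sin(a),np.cos(a)];c=-R.T@np.array(f["t"]);return c+w*(z-c[2])/w[2]
E
python3 - <<'E'
from h import *
from scipy.optimize import minimize
f=cams.grab_frame("wrist");c=f["color"]
g=c.max(2);m=np.zeros(g.shape,np.uint8);m[205:262,345:390]=g[205:262,345:390]<40
k,l,s,_=cv2.connectedComponentsWithStats(m);i=1+np.argmax(s[1:,4]);M=l==i;print(s[i])
a=c[180:270,320:410].copy();b=a.copy();b[M[180:270,320:410]]=[255,0,0]
def poly(p):
    C,S=np.cos(p[2]),np.sin(p[2])
    return cv2.convexHull(np.float32([wproj(f,[p[0]+C*u-S*v,p[1]+S*u+C*v,z]) for u in(-9,9) for v in(-5,5) for z in(115,185)]))
def cost(p):
    im=np.zeros((1920,2560),np.uint8);cv2.fillConvexPoly(im,np.int32(poly(p)*4+2),1)
    return np.abs(cv2.resize(im.astype(np.float32),(640,480),interpolation=cv2.INTER_AREA)-M).sum()/M.sum()
for y in(-.5,-.2,.1,.4):
    r=minimize(cost,[455,-263,y],method="Nelder-Mead",options=dict(initial_simplex=[[455,-263,y],[461,-263,y],[455,-257,y],[455,-263,y+.3]]));print(np.round(r.x,2),round(r.fun,3))
big=cv2.resize(a,None,fx=4.4,fy=4.4,interpolation=2);bb=cv2.resize(b,None,fx=4.4,fy=4.4,interpolation=0)
cv2.imwrite("pics/w2.png",np.hstack([big,bb])[:,:,::-1])
E
```

```text
[362 216  22  41 618]
[ 4.5670e+02 -2.6245e+02  4.0000e-01] 0.159
[ 4.5580e+02 -2.6283e+02  4.1000e-01] 0.155
[ 4.5625e+02 -2.6248e+02  4.0000e-01] 0.154
[ 4.5601e+02 -2.6270e+02  4.2000e-01] 0.155
```

View pics/w2.png

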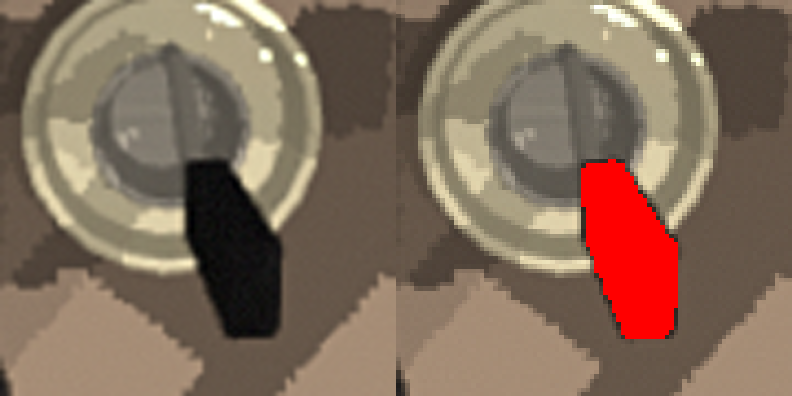

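Run:
```python
from h import *
f=cams.grab_frame("wrist")
# hull corners read from the crop (zoom 4.4, origin 320,180)
obs=np.array([[188,160],[225,160],[280,240],[279,337],[228,337],[188,235]])/4.4+[320,180]-.5
from scipy.optimize import least_squares
def pts(p):
    C,S=np.cos(p[2]),np.sin(p[2])
    P=lambda u,v,z:wproj(f,[p[0]+C*u-S*v,p[1]+S*u+C*v,z])
    # image: up=+x, left=+y
    return np.array([P(9,5,115),P(9,-5,115),P(9,-5,185),P(-9,-5,185),P(-9,5,185),P(-9,5,115)])
for y in(0,.2,.4):
    r=least_squares(lambda p:(pts(p)-obs).ravel(),[456,-262,y]);print(np.round(r.x,3),np.round(r.fun.reshape(-1,2),1).tolist())
```

```text
[ 4.56463e+02 -2.61929e+02  2.18000e-01] [[-1.4, -0.9], [1.2, -1.3], [0.9, -1.1], [1.0, 0.6], [-0.9, 1.2], [-1.0, 1.4]]
[ 4.56463e+02 -2.61929e+02  2.18000e-01] [[-1.4, -0.9], [1.2, -1.3], [0.9, -1.1], [1.0, 0.6], [-0.9, 1.2], [-1.0, 1.4]]
[ 4.56463e+02 -2.61929e+02  2.18000e-01] [[-1.4, -0.9], [1.2, -1.3], [0.9, -1.1], [1.0, 0.6], [-0.9, 1.2], [-1.0, 1.4]]
```

Emit:
apply_moves(increments=[[1, 0.001, -0.036, 0, 0, 0, 2.4], [1, 0, 0, -0.03, 0, 0, 0], [1, 0, 0, -0.04, 0, 0, 0], [1, 0, 0, -0.036, 0, 0, 0], [1, 0, 0, 0, 0, 0, 0]])

```text
time_s: 4.13
ee_pos: [452.2, -256.0, 174.2]
ee_rot: [-179.4, 0.6, 12.8]
force: [-1.0, 1.1, -0.2]
gripper_width: 91.1
gripper_force: 0.0
```

Run:
```python
from h import *
f=cams.grab_frame("wrist");cv2.imwrite("pics/w3.png",f["color"][:,:,::-1])
s=status.state();print(s["ee_pos"],s["ee_rot"])
```

```text
[ 454.44194912 -257.33391411  177.93401522] [-179.67702911    0.32969082   12.77431471]
```

View pics/w3.png

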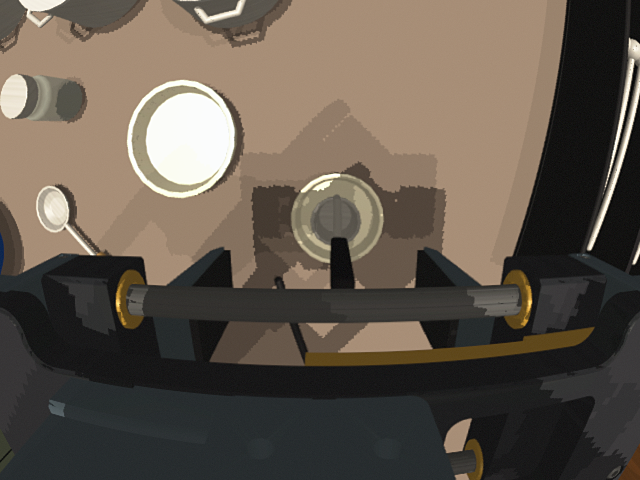

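The grip (342,265) stands lengthwise between the fingers, slightly to the right; the arm is still about 5 mm short in y and settling. I continue down and let it settle.

Emit:
apply_moves(increments=[[1, 0, 0, -0.028, 0, 0, 0], [1, 0, 0, 0, 0, 0, 0], [1, 0, 0, 0, 0, 0, 0], [1, 0, 0, 0, 0, 0, 0]])

```text
time_s: 4.52
ee_pos: [457.8, -260.1, 155.0]
ee_rot: [179.8, -0.2, 12.7]
force: [-0.3, 0.0, 1.5]
gripper_width: 91.5
gripper_force: 0.0
```

Emit:
apply_moves(increments=[[-0.4, -0.001, -0.002, -0.002, 0, 0, 0], [-0.4, 0, 0, 0, 0, 0, 0], [-1, 0, 0, 0, 0, 0, 0], [-1, 0, 0, 0, 0, 0, 0], [-1, 0, 0, 0, 0, 0, 0]], newtons=20)

```text
time_s: 4.93
ee_pos: [455.6, -261.9, 150.8]
ee_rot: [180.0, -0.0, 12.6]
force: [-0.8, 0.1, -0.5]
gripper_width: 60.9
gripper_force: 0.0
```

Emit:
apply_moves(increments=[[-1, 0, 0, 0, 0, 0, 0], [-1, 0, 0, 0, 0, 0, 0], [-1, 0, 0, 0, 0, 0, 0], [-1, 0, 0, 0, 0, 0, 0]], newtons=25)

```text
time_s: 5.27
ee_pos: [455.5, -261.8, 150.4]
ee_rot: [-180.0, 0.0, 12.6]
force: [0.5, 0.0, -0.1]
gripper_width: 34.1
gripper_force: 0.0
```

Emit:
apply_moves(increments=[[-1, 0, 0, 0, 0, 0, 0], [-1, 0, 0, 0, 0, 0, 0], [-1, 0, 0, 0, 0, 0, 0], [-1, 0, 0, 0, 0, 0, 0], [-1, 0, 0, 0, 0, 0, 0]])

```text
time_s: 5.68
ee_pos: [455.4, -261.7, 150.3]
ee_rot: [-180.0, 0.0, 12.7]
force: [0.4, -0.9, -1.0]
gripper_width: 9.6
gripper_force: 25.0
```

Emit:
apply_moves(increments=[[-1, 0, 0, 0.012, 0, 0, 0], [-1, 0, 0, 0.025, 0, 0, 0], [-1, 0, 0, 0.03, 0, 0, 0], [-1, 0, 0, 0.035, 0, 0, 0], [-1, 0, 0, 0.03, 0, 0, 0]], newtons=40)

```text
time_s: 6.1
ee_pos: [455.3, -261.7, 284.2]
ee_rot: [180.0, -0.0, 12.7]
force: [1.6, -0.9, -1.7]
gripper_width: 10.3
gripper_force: 40.0
```

Emit:
apply_moves(increments=[[-1, 0, 0, 0.028, 0, 0, 0], [-1, 0, 0, 0, 0, 0, 0], [-1, 0, 0, 0, 0, 0, 0]])

```text
time_s: 6.35
ee_pos: [455.9, -262.0, 311.7]
ee_rot: [179.9, -0.1, 12.6]
force: [-1.4, 0.1, -1.4]
gripper_width: 9.7
gripper_force: 40.0
```

Run:
```python
from h import *
f=cams.grab_frame("side");cv2.imwrite("pics/s2.png",f["color"][:,:,::-1])
w=cams.grab_frame("wrist");cv2.imwrite("pics/w4.png",np.hstack([w["color"][100:320,200:480]]*1)[:,:,::-1])
s=status.state();print(s["ee_pos"],s["ee_rot"],s["gripper_width"],s["force"])
for p in([455,-262,155],[455,-262,185],[455,-262,335]):print(np.round(proj(f,p)),np.round(wproj(w,p)))
a=np.zeros((480,800,3),np.uint8);a[:,:480]=f["color"][:,80:560];a[100:320,490:770]=w["color"][150:370,200:480];cv2.imwrite("pics/s3.png",a[:,:,::-1])
```

```text
[ 454.74884504 -261.33241701  308.90226252] [-1.79883478e+02  1.25468356e-01  1.26505018e+01] 9.747467832282767 [ 0.02297472  0.52032743 -2.14440701]
[316. 418.] [325. 222.]
[315. 408.] [325. 230.]
[311. 342.] [326. 318.]
```

View pics/s3.png

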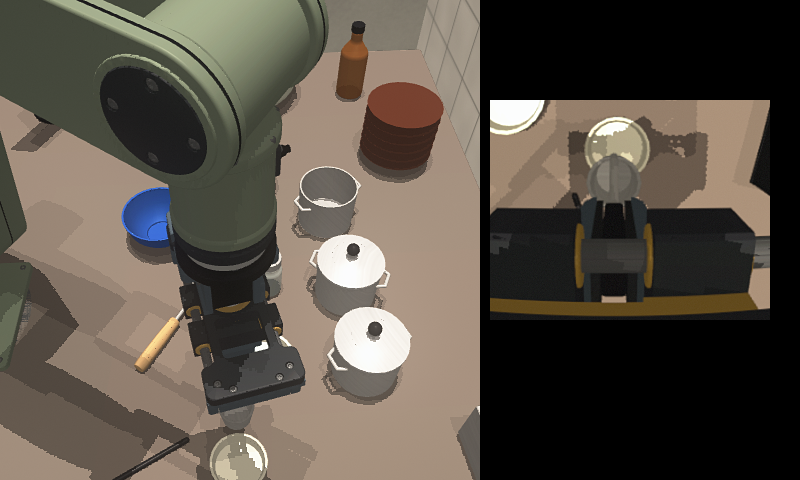

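The ladle hangs upright and level between the pads. In the wrist view its cup is at (322,230), and I predicted (325,230). Now I carry it to the open pot.

Emit:
apply_moves(increments=[[-1, 0.004, 0.01, 0, 0, 0, 0], [-1, 0.008, 0.02, 0, 0, 0, 0], [-1, 0.01, 0.025, 0, 0, 0, 0], [-1, 0.01, 0.025, 0, 0, 0, 0], [-1, 0.01, 0.025, 0, 0, 0, 0]])

```text
time_s: 6.87
ee_pos: [497.3, -154.8, 308.7]
ee_rot: [-179.9, 0.2, 12.6]
force: [0.7, -0.4, -1.6]
gripper_width: 9.7
gripper_force: 40.0
```

Emit:
apply_moves(increments=[[-1, 0.01, 0.025, 0, 0, 0, 0], [-1, 0.01, 0.025, 0, 0, 0, 0], [-1, 0.01, 0.025, 0, 0, 0, 0], [-1, 0.01, 0.025, 0, 0, 0, 0], [-1, 0.01, 0.025, 0, 0, 0, 0]])

```text
time_s: 7.28
ee_pos: [547.1, -29.6, 308.7]
ee_rot: [-179.9, 0.2, 12.7]
force: [-0.4, 0.4, -1.5]
gripper_width: 10.3
gripper_force: 40.0
```

Emit:
apply_moves(increments=[[-1, 0.01, 0.025, 0, 0, 0, 0], [-1, 0.01, 0.025, 0, 0, 0, 0], [-1, 0.01, 0.025, 0, 0, 0, 0], [-1, 0.01, 0.025, 0, 0, 0, 0], [-1, 0.01, 0.025, 0, 0, 0, 0]])

```text
time_s: 7.7
ee_pos: [597.0, 95.4, 308.6]
ee_rot: [-180.0, 0.2, 12.7]
force: [0.7, 0.4, -0.4]
gripper_width: 9.7
gripper_force: 40.0
```

Emit:
apply_moves(increments=[[-1, 0.006, 0.022, 0, 0, 0, 0], [-1, 0, 0.018, 0, 0, 0, 0], [-1, 0, 0.01, 0, 0, 0, 0], [-1, 0, 0, 0, 0, 0, 0], [-1, 0, 0, 0, 0, 0, 0]])

```text
time_s: 8.12
ee_pos: [602.9, 143.3, 309.5]
ee_rot: [180.0, 0.1, 12.7]
force: [0.2, -0.1, -1.2]
gripper_width: 9.9
gripper_force: 40.0
```

Run:
```python
from h import *
f=cams.grab_frame("wrist");s=status.state();print(s["ee_pos"],s["ee_rot"],s["gripper_width"])
print([(np.round(b["rect"]).tolist(),round(b["score"],2)) for b in finder.boxes_of("open_pot_rim","wrist")])
im=f["color"].copy()
for cx,cy,r,z,col in((633,188,49,85,(255,0,0)),(480,282,65,60,(0,255,0)),(s["ee_pos"][0]+1,s["ee_pos"][1],21,s["ee_pos"][2]-115,(0,0,255))):
    P=np.int32([wproj(f,[cx+r*np.cos(t),cy+r*np.sin(t),z]) for t in np.linspace(0,6.28,60)]);cv2.polylines(im,[P],True,col,1)
cv2.imwrite("pics/w5.png",im[:,:,::-1])
```

```text
[603.05573956 142.62000448 309.84308633] [1.79950820e+02 8.68540297e-02 1.26434144e+01] 10.091225331801633
[([236.0, 109.0, 103.0, 118.0], 0.83)]
```

View pics/w5.png

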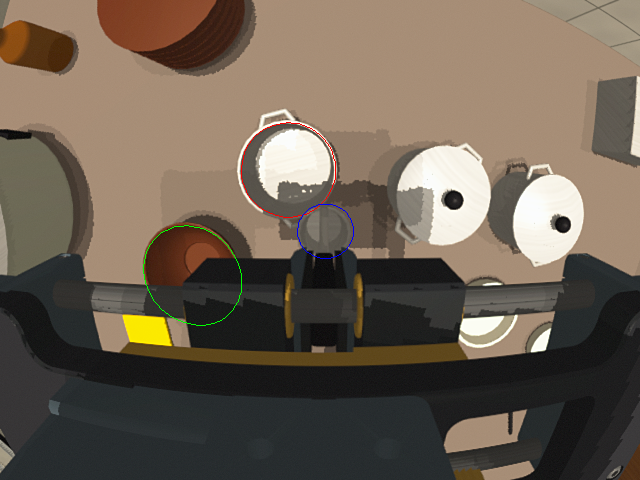

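The red circle, drawn at (633,188), lies on the pot mouth at (289,170) within about 2 mm. The cup matches its predicted circle at (325,231).

Emit:
apply_moves(increments=[[-1, 0.012, 0.018, 0, 0, 0, 0], [-1, 0.012, 0.018, 0, 0, 0, 0], [-1, 0.005, 0.009, 0, 0, 0, 0], [-1, 0, 0, 0, 0, 0, 0], [-1, 0, 0, 0, 0, 0, 0]])

```text
time_s: 8.63
ee_pos: [632.2, 187.3, 310.1]
ee_rot: [179.9, 0.1, 12.6]
force: [0.3, -0.0, -1.4]
gripper_width: 9.7
gripper_force: 40.0
```

Emit:
apply_moves(increments=[[-1, 0, 0, -0.015, 0, 0, 0], [-1, 0, 0, -0.015, 0, 0, 0], [-1, 0, 0, -0.015, 0, 0, 0], [-1, 0, 0, 0, 0, 0, 0], [-1, 0, 0, 0, 0, 0, 0]])

```text
time_s: 9.05
ee_pos: [631.7, 187.0, 265.2]
ee_rot: [180.0, 0.1, 12.6]
force: [-0.5, -0.5, -2.2]
gripper_width: 9.6
gripper_force: 40.0
```

Position is good; I dip.

Emit:
apply_moves(increments=[[-1, 0, 0, -0.02, 0, 0, 0], [-1, 0, 0, -0.02, 0, 0, 0], [-1, 0, 0, -0.02, 0, 0, 0], [-1, 0, 0, -0.015, 0, 0, 0], [-1, 0, 0, -0.006, 0, 0, 0]])

```text
time_s: 9.47
ee_pos: [631.8, 187.5, 183.5]
ee_rot: [180.0, 0.1, 12.6]
force: [-0.3, -0.1, -0.8]
gripper_width: 9.6
gripper_force: 40.0
```

Emit:
apply_moves(increments=[[-1, 0, 0, 0, 0, 0, 0], [-1, 0, 0, 0, 0, 0, 0], [-1, 0, 0, 0, 0, 0, 0], [-1, 0, 0, 0, 0, 0, 0]])

```text
time_s: 9.8
ee_pos: [633.3, 188.3, 186.2]
ee_rot: [-180.0, -0.2, 12.6]
force: [-0.6, 0.3, -0.2]
gripper_width: 10.0
gripper_force: 40.0
```

Emit:
apply_moves(increments=[[-1, 0, 0, 0.012, 0, 0, 0], [-1, 0, 0, 0.02, 0, 0, 0], [-1, 0, 0, 0.025, 0, 0, 0], [-1, 0, 0, 0.025, 0, 0, 0], [-1, 0, 0, 0.025, 0, 0, 0]])

```text
time_s: 10.22
ee_pos: [632.5, 188.2, 293.6]
ee_rot: [180.0, -0.1, 12.7]
force: [0.0, 0.8, -0.8]
gripper_width: 9.5
gripper_force: 40.0
```

Emit:
apply_moves(increments=[[-1, 0, 0, 0.018, 0, 0, 0], [-1, 0, 0, 0, 0, 0, 0], [-1, 0, 0, 0, 0, 0, 0], [-1, 0, 0, 0, 0, 0, 0]])

```text
time_s: 10.55
ee_pos: [631.9, 188.0, 308.3]
ee_rot: [180.0, 0.1, 12.6]
force: [-1.0, -0.2, -0.2]
gripper_width: 9.7
gripper_force: 40.0
```

Run:
```python
from h import *
f=cams.grab_frame("wrist");s=status.state();print(s["ee_pos"],s["ee_rot"],s["gripper_width"],s["force"])
print([(np.round(b["rect"]).tolist(),round(b["score"],2)) for b in finder.boxes_of("bowl_rim","wrist")])
im=f["color"].copy()
for cx,cy,r,z,col in((633,188,49,85,(255,0,0)),(481,283,65,60,(0,255,0)),(s["ee_pos"][0]+1,s["ee_pos"][1],21,s["ee_pos"][2]-115,(0,0,255))):
    P=np.int32([wproj(f,[cx+r*np.cos(t),cy+r*np.sin(t),z]) for t in np.linspace(0,6.28,60)]);cv2.polylines(im,[P],True,col,1)
cv2.imwrite("pics/w6.png",im[:,:,::-1])
```

```text
[631.7828058  187.99219259 307.66401956] [179.98372827   0.18307727  12.65076358] 9.804270586164902 [ 0.33885654 -0.50017829 -1.71535218]
[([177.0, 255.0, 57.0, 72.0], 0.64)]
```

View pics/w6.png

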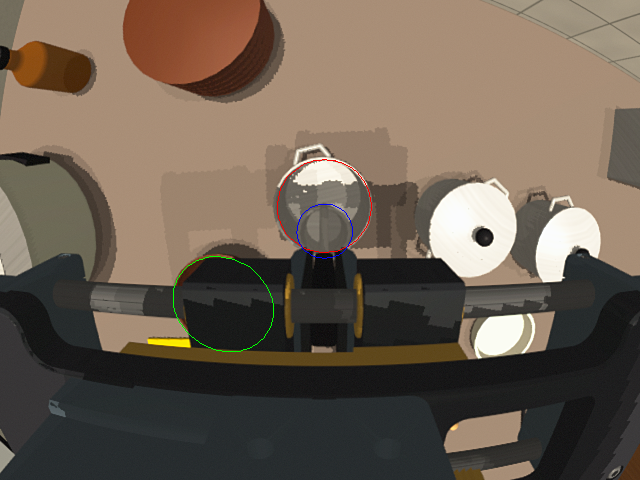

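The dip reached TCP z 185, so the cup's underside was about 40 mm above the counter. The pot has stayed at its red circle (324,205) and the ladle is aligned. Now I go to the bowl.

Emit:
apply_moves(increments=[[-1, -0.008, 0.005, 0, 0, 0, 0], [-1, -0.016, 0.01, 0, 0, 0, 0], [-1, -0.02, 0.012, 0, 0, 0, 0], [-1, -0.02, 0.012, 0, 0, 0, 0], [-1, -0.02, 0.012, 0, 0, 0, 0]])

```text
time_s: 11.07
ee_pos: [546.7, 239.7, 308.3]
ee_rot: [180.0, 0.1, 12.6]
force: [-0.2, 0.7, -0.5]
gripper_width: 9.8
gripper_force: 40.0
```

Emit:
apply_moves(increments=[[-1, -0.02, 0.013, 0, 0, 0, 0], [-1, -0.02, 0.013, 0, 0, 0, 0], [-1, -0.017, 0.01, 0, 0, 0, 0], [-1, -0.011, 0.007, 0, 0, 0, 0], [-1, 0, 0, 0, 0, 0, 0]])

```text
time_s: 11.48
ee_pos: [477.9, 283.4, 309.3]
ee_rot: [-180.0, 0.1, 12.8]
force: [-0.3, -0.2, -1.5]
gripper_width: 10.0
gripper_force: 40.0
```

Emit:
apply_moves(increments=[[-1, 0, 0, -0.006, 0, 0, 0], [-1, 0, 0, -0.006, 0, 0, 0], [-1, 0, 0, -0.005, 0, 0, 0], [-1, 0, 0, 0, 0, 0, 0], [-1, 0, 0, 0, 0, 0, 0]])

```text
time_s: 11.9
ee_pos: [480.9, 281.6, 291.5]
ee_rot: [180.0, 0.1, 12.6]
force: [0.2, -0.6, -1.4]
gripper_width: 9.9
gripper_force: 40.0
```

Run:
```python
from h import *
f=cams.grab_frame("wrist");s=status.state();print(s["ee_pos"],s["ee_rot"],s["gripper_width"],s["force"],np.round(s["qpos"]))
print([(np.round(b["rect"]).tolist(),round(b["score"],2)) for b in finder.boxes_of("bowl_rim","wrist")])
im=f["color"].copy()
for cx,cy,r,z,col in((633,188,49,85,(255,0,0)),(481,283,65,60,(0,255,0)),(s["ee_pos"][0]+1,s["ee_pos"][1],21,s["ee_pos"][2]-115,(0,0,255))):
    P=np.int32([wproj(f,[cx+r*np.cos(t),cy+r*np.sin(t),z]) for t in np.linspace(0,6.28,60)]);cv2.polylines(im,[P],True,col,1)
cv2.imwrite("pics/w7.png",im[:,:,::-1])
```

```text
[480.97512902 281.79115609 291.99856426] [1.79977209e+02 3.45494829e-02 1.25955225e+01] 9.793798822642382 [ 0.38777914  0.51374051 -0.95846472] [ 29.  15.  85.  -0.  80. 107.]
[([264.0, 145.0, 117.0, 109.0], 0.91)]
```

View pics/w7.png

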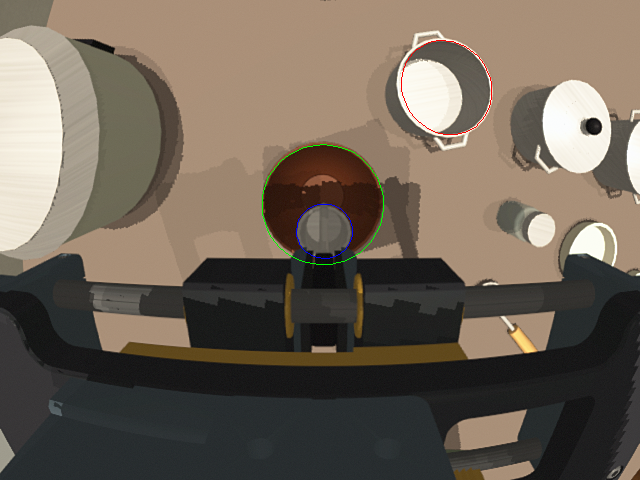

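The bowl at (323,205) matches its circle to within 1–2 mm, and the cup at (325,230) is centred over it, about 87 mm above the rim. The open pot hasn't moved. I hold still for a moment, then hand in.

Emit:
apply_moves(increments=[[-1, 0, 0, 0, 0, 0, 0], [-1, 0, 0, 0, 0, 0, 0], [-1, 0, 0, 0, 0, 0, 0], [-1, 0, 0, 0, 0, 0, 0], [-1, 0, 0, 0, 0, 0, 0]])

```text
time_s: 12.42
ee_pos: [480.5, 282.3, 292.6]
ee_rot: [180.0, -0.0, 12.7]
force: [0.5, -0.3, -1.0]
gripper_width: 9.7
gripper_force: 40.0
```

```bash
python3 -c "
from workcell import env
print(env.job_done())"
```

```text
the job is handed in; nothing more can be done
None
```

I dipped the ladle in the open pot and handed the job in at about 12.4 s, with the ladle held upright and still over the brown bowl's centre, its cup about 87 mm above the rim; no verdict came back.

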